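# Load the ball specimen and hold the tester's run lever half-way

## Task

Take the larger of the two moulded balls out of its nest in the specimen tray and lower it gently, without dropping it, to the bottom of the deep steel pot on the tester, and let go of it there. Only then press the tester's spring-loaded hold-to-run lever half-way with your fingertips on its paddle, until the paddle is level with the tops of the two posts beside it (never on down towards the stop, which trips the tester), and finish the program while still holding it there, steady. Leave the smaller ball, the jar and the shallow dish where they are.

Things in the scene. Friction and masses are not known exactly. Their poses are not given: they have to be found in the camera images.
- ball: The larger moulded ball, white plastic, 56 mm diameter, about 90 g, loose, sitting in one of the two nests of the tray. Origin at the ball's centre, about 42 mm above the table at the start; its axes turn as it rolls.
- small_ball: The smaller white plastic ball, 42 mm diameter, in the other nest; not to be disturbed. Origin at its centre.
- tray: Black plastic specimen tray, fixed, 100 (x) x 230 (y) x 20 mm high, with two equal round nests, 35 mm wide and 14 mm deep, at 60 mm to either side of the middle along its y axis. Origin at the centre of its underside, on the table, z up. Either ball may be in either nest, and the tray may stand on either side of the tester.
- tester: Bench tester, fixed: a white plastic housing 220 (x) x 300 (y) mm whose flat deck is 45 mm above the table. On the deck stand the steel pot (at x +30, y +72 mm) and the lever with its posts (along y = -85 mm; pivot at x +80, paddle at x about -60). Origin at the centre of its underside, on the table, z up; the -x side is the front and faces roughly to the robot.
- pot: Deep round steel pot, open at the top, fixed on the tester's deck: outer diameter 140, inner diameter 130, wall 5, height 75, floor 5 mm thick, so 70 mm deep inside. Origin at the centre of its underside, 45 mm above the table, z up. The large ball lying on its floor has its centre 33 mm above this origin.
- lever (a joint): Angle of the hold-to-run lever in rad: 0 at rest (sloping up 0.22 rad towards the front), grows as the paddle is pressed down, 0.22 half-way (level), 0.44 at the lower stop. A spring returns it to 0; it takes about 2.5 N on the paddle to start, 6 N half-way and 10 N at the stop. From about 0.36 rad the tester trips.
- paddle (a point): Centre of the top face of the black rubber-faced pressing paddle at the front end of the lever, 56 long (x, along the lever) x 46 wide (y) x 8 mm thick. The pivot is parallel to the tester's y axis, 140 mm behind this point and, at half-way, 4 mm lower. The axes turn with the lever and are the tester's at rest. This point is about 135 mm above the table at rest, 104 mm half-way, 73 mm at the stop.
- index (a point): Point midway between the tops of the two steel index posts (12 mm diameter, flat-topped, 104 mm above the table, 37 mm to either side in y, upright from the deck), which flank the paddle with 8 mm free on either side; with the lever half-way the centre of the paddle's top face is at this point. Axes as the tester's.
- jar: Closed jar, 50 mm diameter, 60 mm high, loose, standing on the table just beyond the tray (+x side); not to be disturbed. Origin at the centre of its underside.
- dish: Shallow aluminium dish, 72 mm diameter, 20 mm high, loose, standing on the table just beyond the tray, beside the jar; not to be disturbed. Origin at the centre of its underside.
Mind the look-alikes: they are no part of the job. Leave any yellow look-alike of the ball alone.

How it is judged:
By the outcome, as a careful person would: the job done as asked, in the order asked, and still so for the second after the job is handed in, while the arm keeps its last pose, push and grip.
It also fails if it takes over 54 s, if anything falls off the work surface, if the arm or the gripper's body presses on something with over 40 N, if the wrist force passes 120 N, or if a joint passes its speed limit or range.

## Robot

A 6-joint arm with a two-finger parallel gripper is mounted at the origin on the work surface. World frame = base frame: x ahead of the robot, y to its left, z up, the work surface at z = 0. Lengths are in mm, angles in degrees, forces in N, time in s.
With the tool pointing down it reaches from about 400 to 925 mm from the base axis. Payload 12.5 kg.
Tool frame: the origin (TCP) lies on the centre line of the jaws, within the pads' length; the fingertips stand nose_length ahead of it and the grasp point (between the pads) lies 5 mm behind it (nose_length is the distance from the TCP to the fingertips, in mm); z points along the fingers, y is the line along which they close (so a half turn about z gives the same grasp; the last joint's range is limited). The gripper opens to 95 mm and grips with 3 to 60 N. Pads are 20 mm wide; open, the fingers measure 119 mm over their backs; the gripper's body (75 mm by 180 mm) begins 59 mm behind the grasp point.
Start: joints at [66.2, 28.126, 89.318, -0, 62.55, -6.05], TCP at [190.525, 595.269, 228.661] pointing down, gripper open.
Joint ranges: [-177.58, 177.58], [-47.91, 125.51], [2.72, 160], [-65.01, 245.01], [3.68, 167.84], [-153.87, 153.87]. Speed limits (degrees/s): [127.2, 127.2, 159.86, 180, 180, 180].

## Interface

Orientations are given as [roll, pitch, yaw] about the fixed x, y, z axes, in that order (R = Rz(yaw) Ry(pitch) Rx(roll)).
In Python, from station import state, read_camera, camera_model, hand_in, trace, pinpoint, nose_length gives the robot as it stands. The module is installed in compiled form; this text tells all that it offers.
- The arm moves only by the tool step_arm, never from a script. Its argument "targets" is a list of rows, each an object of numbers: "x", "y", "z": the shift along the tool's x, y, z in cm; "roll": the turn about the tool's z in rad. A call has 1 to 5 rows; each row shifts and turns the commanded pose from where the row before left it, along the tool's axes as they then stand; what a row does not reach is not made up. A row lasts 1/8 s, in which the tool goes at most 62.5 mm and 10.7 degrees, less where a joint would pass 70% of its speed; a pose out of reach is approached as far as the arm can. A call with a gripper value outside its range is refused whole. "claw" is the finger opening in cm, from 0 to 9.51, set as the call begins (left out, the last holds). The fingers move at their own pace and stop on an object; "grip_force" is the grip in N (left out, the last holds). Time passes only in rows, so rows that do not move let the fingers close. It gives the time, the measured TCP pose, the force, the opening and the grip force at its end, in the units of the state.
- state(): the state, without advancing time (a new reading comes with each control period).
- read_camera(name): name is "scene" or "side" or "wrist"; returns the picture (400x640x3 uint8, red, green, blue); there is no depth.
- camera_model(name): a dict with "fx", "fy", "cx", "cy" (pixels), "rvec" (rotation vector, rad) and "tvec" (3), from world to camera coordinates, as OpenCV has them; the wrist camera has in their place "hand_eye" (4x4, takes a point from camera to tool coordinates, whose origin is the TCP and whose axes are the flange's). Camera axes: x right, y down, z forward; pixel columns grow to the right and rows downward; lengths in mm; the calibration is good to about 2 mm. A picture is of the moment at which its call begins: read the wrist's pose just before it. camera_model takes no time and is no camera call.
- hand_in(): hands the job in; it is judged then, once.
Trained networks look in the newest picture that a camera, given by its name, has taken for a name from the list of things; names that differ only in an ending like _2 or _b are one class to them, and where a whole thing is asked for, a point or a joint stands for the part that bears it (a point fixed in the world has none). Each returns a list of dicts, best first, with "p" (0 to 1); they miss things now and then, are a little off and sometimes report something else, mostly with a low value. They report only what shows in the picture. A call takes as long as a camera call. They do not tell look-alikes from the thing itself.
- trace(camera, query): "pixels" (400x640 bool, what is visible of it) and "rect" ([left, top, right, bottom] in pixels, round what is visible of it).
- pinpoint(camera, query): "at" ([row, column] in pixels: a listed point, or the origin of a listed thing).
The state is a dict: "t": time; "joints": joint angles; "joint_velocities": joint speeds; "joint_torque": joint torques, N m; "tcp_pos": TCP position; "orientation": TCP orientation; "wrist_force": force on the tool from outside, world axes, zero at the start; "wrist_torque": the same for the moment, N m; "gripper_width": opening from 0.0 (shut) to 1.0 (fully open); "gripper_force": force on a finger pad.
Only numpy, scipy, OpenCV 4.12 (cv2) and the standard library are available. Lean on these libraries where they do the work, as an engineer would, in place of code of your own. Each camera call takes 0.05 s, during which the arm holds its last target. There are 200 camera calls.

## Working session

There is one attempt and no reset: what is moved stays moved. The work goes in short steps, Python scripts to look and compute and a tool call to move; the robot and the scene stay as the last step left them, time stands still between calls to the robot, and variables do not carry over. Pictures are saved under pics/ and viewed, at most 10 in all, crops included, and the job is handed in when it is done.

Besides the shell and the picture viewer there is one more tool, called after "Emit:" as name(argument=value, ...), one argument or row to a line, values as JSON. step_arm: Moves the arm, as the interface text tells. Its arguments: {"type":"object","properties":{"targets":{"type":"array"},"claw":{"type":"number"},"grip_force":{"type":"number"}},"required":["targets"]}

```bash
mkdir -p pics; cat > h.py <<'E'
import numpy as np, cv2
from station import *
def ray(cam,rc):
    m=camera_model(cam); R=cv2.Rodrigues(np.array(m["rvec"],float))[0]; t=np.array(m["tvec"],float)
    d=R.T@np.array([(rc[1]-m["cx"])/m["fx"],(rc[0]-m["cy"])/m["fy"],1.]); return -R.T@t,d
def atz(cam,rc,z):
    o,d=ray(cam,rc); return o+d*(z-o[2])/d[2]
def tri(r1,r2):
    A=[];b=[]
    for o,d in (r1,r2):
        d=d/np.linalg.norm(d);P=np.eye(3)-np.outer(d,d);A.append(P);b.append(P@o)
    return np.linalg.lstsq(np.vstack(A),np.hstack(b),rcond=None)[0]
def proj(cam,p):
    m=camera_model(cam);K=np.array([[m["fx"],0,m["cx"]],[0,m["fy"],m["cy"]],[0,0,1.]])
    return cv2.projectPoints(np.array([p],float),np.array(m["rvec"],float),np.array(m["tvec"],float),K,None)[0].ravel()[::-1]
E
python3 - <<'E'
from h import *
s=state();print(s["t"],s["tcp_pos"],s["orientation"],s["wrist_force"],"nose",nose_length() if callable(nose_length) else nose_length)
for c in("scene","side"):
    im=read_camera(c);cv2.imwrite(f"pics/{c}0.png",im[:,:,::-1])
    for q in("ball","small_ball","tray","pot","paddle","index","jar","dish","tester"):
        print(c,q,[(np.round(d["at"],1).tolist(),round(d["p"],2)) for d in pinpoint(c,q)[:4]])
E
```

```text
0.0 [190.42307264 595.0486655  228.0718268 ] [-1.79939270e+02 -5.98126917e-03  1.62251600e+02] [-0.77133204  0.72533259 -0.3623682 ] nose 14.0
scene ball [([201.4, 255.2], 0.82), ([229.2, 218.8], 0.8), ([238.0, 279.2], 0.71), ([169.4, 331.4], 0.43)]
scene small_ball [([270.5, 229.8], 0.68)]
scene tray [([269.8, 254.3], 0.67), ([153.1, 337.5], 0.47), ([174.9, 404.4], 0.3)]
scene pot [([173.3, 405.9], 0.55)]
scene paddle [([156.6, 334.1], 0.61)]
scene index [([168.8, 335.2], 0.73)]
scene jar [([286.1, 304.6], 0.64)]
scene dish [([311.6, 264.0], 0.69)]
scene tester []
side ball [([207.4, 380.9], 0.94), ([181.9, 321.8], 0.6), ([170.4, 376.9], 0.6)]
side small_ball [([154.2, 329.7], 0.75)]
side tray [([176.0, 331.2], 0.75)]
side pot [([309.5, 279.2], 0.83)]
side paddle [([211.7, 328.7], 0.75)]
side index [([226.6, 328.9], 0.72)]
side jar [([185.9, 285.1], 0.65)]
side dish [([162.8, 294.3], 0.69)]
side tester []
```

View pics/scene0.png

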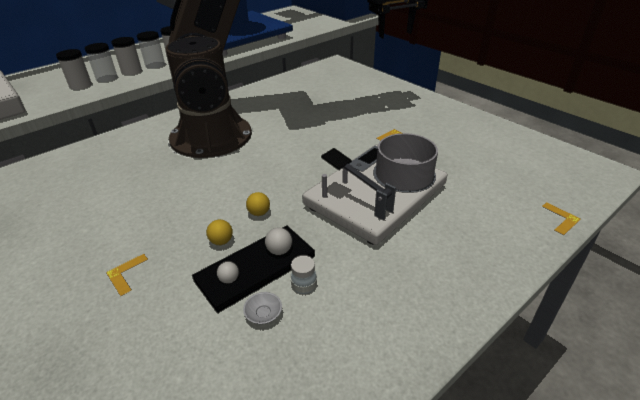

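View pics/side0.png

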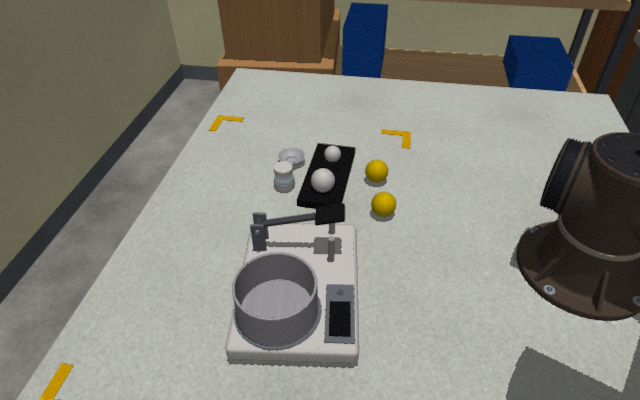

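Candidates for the ball, as (row, col). In the scene picture: the large white ball in the tray (240,279), the small white ball (271,228), and yellow look-alikes at (203,258) and (231,219). In the side picture: large white (181,322), small white (154,332), yellow (204,383) and (171,376). I choose the larger white one in the tray, in the nest nearer the tester.

```bash
python3 - <<'E'
from h import *
P={}
for q,a,b in(("ball",(238,279.2),(181.9,321.8)),("small",(270.5,229.8),(154.2,329.7)),("pot",(173.3,405.9),(309.5,279.2)),("paddle",(156.6,334.1),(211.7,328.7)),("index",(168.8,335.2),(226.6,328.9)),("jar",(286.1,304.6),(185.9,285.1)),("dish",(311.6,264),(162.8,294.3)),("tray",(269.8,254.3),(176,331.2))):
    p=tri(ray("scene",a),ray("side",b));P[q]=p
    print(q,p.round(1),(proj("scene",p)-a).round(1),(proj("side",p)-b).round(1))
# mask-based centres of balls
for c,rc in(("scene",(238,279)),("side",(181,322))):
    im=read_camera(c)
    for d in trace(c,"ball"):
        m=d["pixels"]; print(c,round(d["p"],2),np.round(d["rect"],1),m.sum(),np.argwhere(m).mean(0).round(1))
    for d in trace(c,"pot")[:1]:print("pot",np.round(d["rect"],1))
a=cv2.imread("pics/scene0.png")[190:320,180:330];b=cv2.imread("pics/side0.png")[135:255,260:410]
cv2.imwrite("pics/crop.png",np.hstack([cv2.resize(a,(400,347)),cv2.resize(b,(400,347))]))
v=P["index"][:2]-P["pot"][:2];
print("tester yaw from pot->index", np.degrees(np.arctan2(v[1],v[0])-np.arctan2(-157,-90)))
v=P["ball"]-P["small"];print("tray y dir",np.degrees(np.arctan2(v[1],v[0])),np.linalg.norm(v))
E
```

```text
ball [ 543.9 -135.6   42.4] [0.1 0.2] [-0.1  0.2]
small [ 544.9 -256.9   33.3] [-0. -0.] [ 0. -0.]
pot [563.2 230.   47.1] [-0.7 -2.3] [ 1.3 -3.2]
paddle [497.3  59.6 135.4] [0.2 0.3] [-0.2  0.4]
index [496.4  63.7 100.3] [0.1 0.2] [-0.1  0.2]
jar [ 642.2 -155.6   -2.3] [-1.  -2.1] [ 0.9 -1.7]
dish [ 639.4 -250.6   -3. ] [-1. -2.] [ 0.8 -1.4]
tray [ 538.7 -207.1   -1.2] [-1.6 -2.8] [ 1.5 -2.3]
scene 0.85 [206.3 215.4 231.3 245. ] 486 [232.1 218.5]
scene 0.78 [262.8 224.9 290.  255.4] 587 [241.  278.1]
scene 0.62 [247.3 191.5 269.8 215.9] 396 [203.6 257.4]
scene 0.45 [289.  258.1 318.6 292. ] 845 [274.8 302.8]
scene 0.19 [218.6 263.1 237.3 283.1] 399 [272.4 227.5]
pot [375.1 132.9 437.8 192.6]
side 0.9 [308.6 167.1 334.8 193.8] 460 [179.4 322.6]
side 0.78 [371.3 192.3 396.6 218.2] 490 [203.7 383.4]
side 0.77 [363.3 157.7 387.1 183.2] 424 [170.4 376.4]
pot [230.2 253.4 318.8 347.5]
tester yaw from pot->index 7.942152757914629
tray y dir 90.4347749736716 121.71463958927076
```

View pics/crop.png

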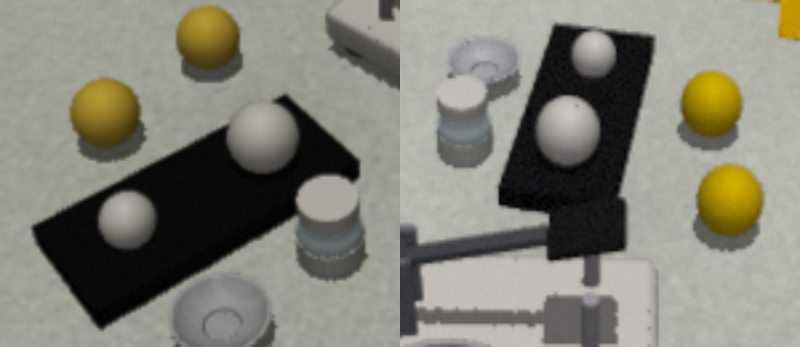

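The crop confirms the choice: the large white ball sits in the tray's nest nearer the tester and is clearly bigger than the other white one. I'll refine the ball, pot and yaw before moving.

```bash
cat >> h.py <<'E'
def tool(delta):  # world delta mm -> tool cm
    from scipy.spatial.transform import Rotation as Ro
    return (Ro.from_euler("xyz",state()["orientation"],degrees=True).as_matrix().T@np.array(delta,float)/10).round(2)
E
python3 - <<'E'
from h import *
from scipy.optimize import least_squares
rects={}
for c,win in(("scene",(222,258,258,296)),("side",(162,198,302,342))):
    g=cv2.imread(f"pics/{c}0.png");r0,r1,c0,c1=win;w=g[r0:r1,c0:c1].min(2)
    # centre by thresholded largest component
    m=(w>60).astype(np.uint8);n,l,st,ce=cv2.connectedComponentsWithStats(m);
    print(c,[(st[i].tolist(),(ce[i][::-1]+[r0,c0]).round(1).tolist()) for i in range(1,n) if st[i][4]>60])
th=np.linspace(0,2*np.pi,60)
def potrect(c,x,y):
    pts=[proj(c,(x+70*np.cos(t),y+70*np.sin(t),z)) for t in th for z in(45,120)];p=np.array(pts);return np.r_[p[:,1].min(),p[:,0].min(),p[:,1].max(),p[:,0].max()]
R={"scene":[375.1,132.9,437.8,192.6],"side":[230.2,253.4,318.8,347.5]}
f=lambda v:np.r_[[potrect(c,*v)-R[c] for c in R]].ravel()
s=least_squares(f,[563,230],diff_step=1e-3);print("pot",s.x.round(1),s.fun.round(1))
v=np.array([496.4,63.7])-s.x;print("yaw",np.degrees(np.arctan2(v[1],v[0])-np.arctan2(-157,-90)),np.linalg.norm(v))
for a,b in(((241,278.2),(180.2,322.6)),((240.2,276.4),(180.4,321.7))):print("ball",tri(ray("scene",a),ray("side",b)).round(1),atz("scene",a,42).round(1),atz("side",b,42).round(1))
for z in(28,):print("yellow",[atz("scene",a,z).round() for a in((203.6,257.4),(232,218.5))])
E
```

```text
scene [([0, 0, 38, 32, 894], [235.2, 276.0])]
side [([0, 0, 9, 24, 115], [169.8, 304.6]), ([9, 6, 24, 24, 454], [179.3, 322.4])]
pot [562.2 230. ] [-0.5 -0.7 -0.8 -2.3  0.1 -1.1 -1.8  0.3]
yaw 8.255864622288222 178.8735901080601
ball [ 545.2 -141.9   40.5] [ 548.8 -142.3   42. ] [ 543.6 -142.    42. ]
ball [ 544.9 -143.    41.2] [ 544.4 -143.7   42. ] [ 545.5 -140.9   42. ]
yellow [array([403., -97.,  28.]), array([ 428., -215.,   28.])]
```

Emit:
step_arm(
  targets=[
    {"x": -3.2,"y": -5},
    {"x": -3.2,"y": -5},
    {"x": -3.2,"y": -5},
    {"x": -3.2,"y": -5},
    {"x": -3.2,"y": -5},
  ],
  claw=9.5,
)

```text
schema error: expected keys x, y, z, roll
```

Emit:
step_arm(
  targets=[
    {"x": -3.5,"y": -3.7,"z": 0,"roll": 0},
    {"x": -3.5,"y": -3.7,"z": 0,"roll": 0},
    {"x": -3.5,"y": -3.7,"z": 0,"roll": 0},
    {"x": -3.5,"y": -3.7,"z": 0,"roll": 0},
    {"x": -3.5,"y": -3.7,"z": 0,"roll": 0},
  ],
  claw=9.5,
)

```text
t: 1.92
tcp_pos: [301.3, 364.3, 228.8]
orientation: [180.0, 0.0, 162.3]
wrist_force: [1.1, 1.4, 0.5]
gripper_width: 0.999
gripper_force: 0.0
```

Emit:
step_arm(
  targets=[
    {"x": -3.5,"y": -3.7,"z": 0,"roll": 0},
    {"x": -3.5,"y": -3.7,"z": 0,"roll": 0},
    {"x": -3.5,"y": -3.7,"z": 0,"roll": 0},
    {"x": -3.5,"y": -3.7,"z": 0,"roll": 0},
    {"x": -3.5,"y": -3.7,"z": 0,"roll": 0},
  ],
)

```text
t: 2.55
tcp_pos: [411.7, 134.6, 228.9]
orientation: [180.0, 0.0, 162.2]
wrist_force: [0.9, 1.3, 0.1]
gripper_width: 1.0
gripper_force: 0.0
```

Emit:
step_arm(
  targets=[
    {"x": -3.5,"y": -3.7,"z": 0,"roll": 0},
    {"x": -3.5,"y": -3.7,"z": 0,"roll": 0},
    {"x": -3.5,"y": -3.7,"z": 0,"roll": 0},
    {"x": -3.5,"y": -3.7,"z": 0,"roll": 0},
    {"x": 0,"y": 0,"z": 0,"roll": 0},
  ],
)

```text
t: 3.18
tcp_pos: [500.3, -50.0, 228.4]
orientation: [-180.0, 0.0, 162.1]
wrist_force: [-0.1, 0.2, -0.7]
gripper_width: 0.997
gripper_force: 0.0
```

```bash
cat >> h.py <<'E'
def wray(rc,s):
    from scipy.spatial.transform import Rotation as Ro
    m=camera_model("wrist");T=np.eye(4);T[:3,:3]=Ro.from_euler("xyz",s["orientation"],degrees=True).as_matrix();T[:3,3]=s["tcp_pos"]
    T=T@np.array(m["hand_eye"]);return T[:3,3],T[:3,:3]@np.array([(rc[1]-m["cx"])/m["fx"],(rc[0]-m["cy"])/m["fy"],1.])
def watz(rc,s,z):
    o,d=wray(rc,s);return o+d*(z-o[2])/d[2]
E
python3 - <<'E'
from h import *
s=state();print(s["t"],s["tcp_pos"],s["orientation"])
im=read_camera("wrist");cv2.imwrite("pics/w1.png",im[:,:,::-1])
for q in("ball","small_ball"):
    for d in pinpoint("wrist",q):print(q,round(d["p"],2),np.round(d["at"],1),watz(d["at"],s,42).round(1))
for d in trace("wrist","ball"):
    r=d["rect"];c=((r[1]+r[3])/2,(r[0]+r[2])/2);print(round(d["p"],2),np.round(r),watz(c,s,42).round(1))
E
```

```text
3.175 [500.29684412 -50.01634341 228.37932762] [-1.79995360e+02  2.46871911e-02  1.62050334e+02]
ball 0.83 [242.4 268.3] [ 548.9 -139.4   42. ]
ball 0.72 [164.  172.9] [ 427.8 -208.3   42. ]
ball 0.58 [108.8 256.2] [400.9 -98.   42. ]
small_ball 0.68 [261.1 173.2] [ 536.  -257.7   42. ]
0.93 [247. 220. 292. 254.] [ 542.6 -135.7   42. ]
0.8 [147. 141. 201. 186.] [ 427.6 -206.9   42. ]
0.72 [232.  84. 284. 136.] [402.8 -96.9  42. ]
```

View pics/w1.png

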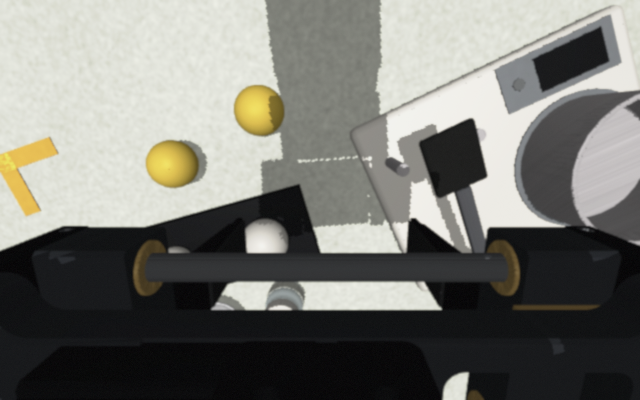

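The wrist view shows the large white ball at (242,268), partly behind the gripper bar, with the yellow balls at (110,259) and (164,172). The estimate agrees: about (546,-140). I'll go above it and then down.

Emit:
step_arm(
  targets=[
    {"x": -3.6,"y": -3.6,"z": 0,"roll": 0},
    {"x": -3.5,"y": -3.6,"z": 0,"roll": 0},
    {"x": 0,"y": 0,"z": 4,"roll": 0},
    {"x": 0,"y": 0,"z": 4,"roll": 0},
    {"x": 0,"y": 0,"z": 0,"roll": 0},
  ],
)

```text
t: 4.0
tcp_pos: [543.8, -136.2, 146.9]
orientation: [180.0, -0.3, 162.3]
wrist_force: [0.5, -0.3, 0.1]
gripper_width: 0.999
gripper_force: 0.0
```

```bash
python3 - <<'E'
from h import *
s=state();print(s["tcp_pos"].round(1))
im=read_camera("wrist")
for d in pinpoint("wrist","ball"):print(round(d["p"],2),np.round(d["at"],1),watz(d["at"],s,42).round(1))
for c in("scene","side"):
    im=read_camera(c);cv2.imwrite(f"pics/{c}1.png",im[:,:,::-1])
a=cv2.imread("pics/scene1.png")[130:330,170:370];b=cv2.imread("pics/side1.png")[80:280,230:430]
cv2.imwrite("pics/c1.png",np.hstack([cv2.resize(a,(400,400)),cv2.resize(b,(400,400))]))
E
```

```text
[ 543.8 -136.2  146.9]
0.73 [ 20.7 321.5] [406.6 -97.2  42. ]
0.65 [ 98. 198.] [ 430.3 -210.6   42. ]
0.58 [205.9 320. ] [ 547.2 -144.    42. ]
```

View pics/c1.png

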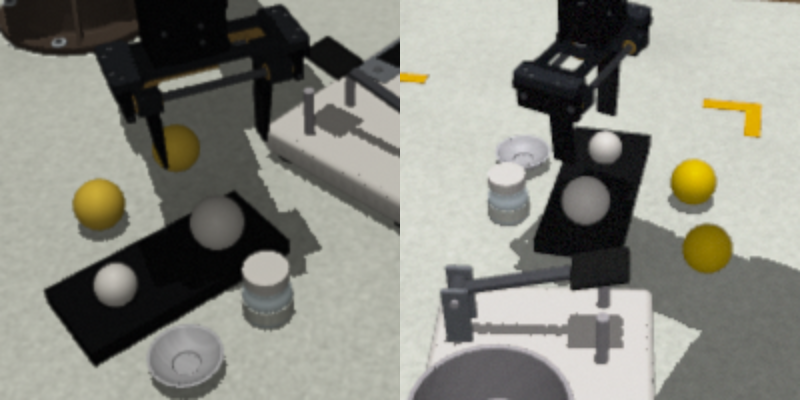

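The gripper stands above the ball with its fingers either side. I'll correct a little and descend.

Emit:
step_arm(
  targets=[
    {"x": -0.1,"y": -0.3,"z": 4,"roll": 0},
    {"x": 0,"y": 0,"z": 2.5,"roll": 0},
    {"x": 0,"y": 0,"z": 0,"roll": 0},
    {"x": 0,"y": 0,"z": 0,"roll": 0},
  ],
)

```text
t: 4.7
tcp_pos: [545.7, -141.0, 85.3]
orientation: [-180.0, 0.1, 162.3]
wrist_force: [-0.2, 0.2, 0.0]
gripper_width: 0.995
gripper_force: 0.0
```

```bash
python3 - <<'E'
from h import *
s=state();print(s["tcp_pos"].round(1),"to go",tool(np.array([546,-142,38])-s["tcp_pos"]))
im=read_camera("wrist");cv2.imwrite("pics/w2.png",im[:,:,::-1])
for d in pinpoint("wrist","ball"):print(round(d["p"],2),np.round(d["at"],1),watz(d["at"],s,42).round(1))
for d in trace("wrist","ball"):
    r=d["rect"];print(round(d["p"],2),np.round(r),watz(((r[1]+r[3])/2,(r[0]+r[2])/2),s,42).round(1))
E
```

```text
[ 545.7 -141.    85.3] to go [-0.05 -0.09  4.73]
0.89 [224.5 326.2] [ 547.9 -142.6   42. ]
0.84 [ 84.6 165.9] [ 431.4 -209.    42. ]
0.89 [281.   0. 365.  31.] [ 424.4 -105.1   42. ]
0.88 [116.  37. 213. 128.] [ 430.1 -209.4   42. ]
0.79 [285. 185. 367. 255.] [ 544.8 -141.8   42. ]
0.3 [478.   0. 639. 247.] [528.6  18.2  42. ]
```

View pics/w2.png

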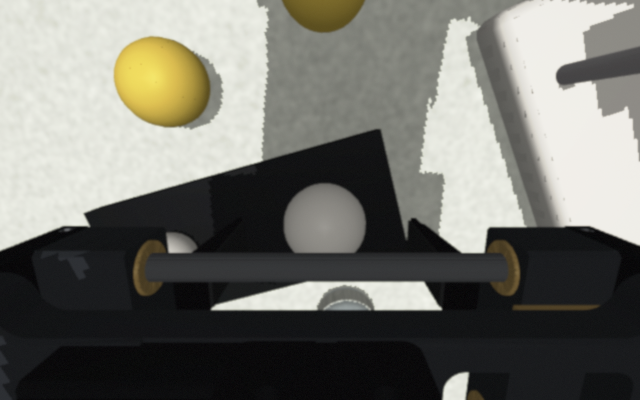

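The ball is at (224,325), centred between the fingers. I'll go down and grip.

Emit:
step_arm(
  targets=[
    {"x": -0.1,"y": -0.1,"z": 2,"roll": 0},
    {"x": 0,"y": 0,"z": 2,"roll": 0},
    {"x": 0,"y": 0,"z": 0.7,"roll": 0},
    {"x": 0,"y": 0,"z": 0,"roll": 0},
    {"x": 0,"y": 0,"z": 0,"roll": 0},
  ],
)

```text
t: 5.48
tcp_pos: [546.0, -142.2, 37.4]
orientation: [180.0, 0.1, 162.3]
wrist_force: [0.1, 0.0, -0.1]
gripper_width: 0.997
gripper_force: 0.0
```

Emit:
step_arm(
  targets=[
    {"x": 0,"y": 0,"z": 0,"roll": 0},
    {"x": 0,"y": 0,"z": 0,"roll": 0},
    {"x": 0,"y": 0,"z": 0,"roll": 0},
    {"x": 0,"y": 0,"z": 0,"roll": 0},
    {"x": 0,"y": 0,"z": 0,"roll": 0},
  ],
  claw=5,
  grip_force=18,
)

```text
t: 6.1
tcp_pos: [545.7, -142.1, 36.6]
orientation: [180.0, 0.0, 162.2]
wrist_force: [-0.3, 0.3, 1.1]
gripper_width: 0.581
gripper_force: 18.0
```

Emit:
step_arm(
  targets=[
    {"x": 0,"y": 0,"z": 0,"roll": 0},
    {"x": 0,"y": 0,"z": 0,"roll": 0},
    {"x": 0,"y": 0,"z": -0.5,"roll": 0},
    {"x": 0,"y": 0,"z": -1,"roll": 0},
    {"x": 0,"y": 0,"z": -1.5,"roll": 0},
  ],
)

```text
t: 6.72
tcp_pos: [545.6, -142.0, 67.4]
orientation: [180.0, -0.0, 162.3]
wrist_force: [-0.3, 0.3, -0.4]
gripper_width: 0.582
gripper_force: 18.0
```

Emit:
step_arm(
  targets=[
    {"x": 0,"y": 0,"z": -3,"roll": 0},
    {"x": 0,"y": 0,"z": -4,"roll": 0},
    {"x": 0,"y": 0,"z": -4,"roll": 0},
    {"x": 0,"y": 0,"z": -3,"roll": 0},
    {"x": 0.5,"y": 1.6,"z": -1,"roll": 0},
  ],
)

```text
t: 7.35
tcp_pos: [546.1, -125.5, 219.0]
orientation: [-180.0, 0.2, 162.2]
wrist_force: [-0.8, 0.4, -1.0]
gripper_width: 0.583
gripper_force: 18.0
```

Emit:
step_arm(
  targets=[
    {"x": 0.9,"y": 3.2,"z": 0,"roll": 0},
    {"x": 1,"y": 3.8,"z": 0,"roll": 0},
    {"x": 1,"y": 3.8,"z": 0,"roll": 0},
    {"x": 1,"y": 3.8,"z": 0,"roll": 0},
    {"x": 1,"y": 3.8,"z": 0,"roll": 0},
  ],
)

```text
t: 7.98
tcp_pos: [554.4, 67.1, 216.1]
orientation: [-180.0, -0.1, 162.3]
wrist_force: [0.2, 0.5, -1.6]
gripper_width: 0.582
gripper_force: 18.0
```

Emit:
step_arm(
  targets=[
    {"x": 1,"y": 3.8,"z": 0,"roll": 0},
    {"x": 1,"y": 3.8,"z": 0,"roll": 0},
    {"x": 1,"y": 3.6,"z": 0,"roll": 0},
    {"x": 0.9,"y": 3,"z": 0,"roll": 0},
    {"x": 0.5,"y": 1.7,"z": 0,"roll": 0},
  ],
)

```text
t: 8.6
tcp_pos: [560.7, 231.7, 216.0]
orientation: [-180.0, -0.1, 162.3]
wrist_force: [-0.7, -0.2, -0.3]
gripper_width: 0.58
gripper_force: 18.0
```

```bash
python3 - <<'E'
from h import *
s=state();print(s["t"],s["tcp_pos"].round(1),s["gripper_width"],"to go",tool(np.array([562,230,74])-s["tcp_pos"]))
im=read_camera("wrist");cv2.imwrite("pics/w3.png",im[:,:,::-1])
for q,z in(("pot",45),("paddle",135),("index",104)):
    for d in pinpoint("wrist",q):print(q,round(d["p"],2),np.round(d["at"],1),watz(d["at"],s,z).round(1))
for d in trace("wrist","pot")[:1]:print(np.round(d["rect"]))
a=cv2.cvtColor(read_camera("scene"),4)[60:260,260:460];b=cv2.cvtColor(read_camera("side"),4)[150:350,180:380]
cv2.imwrite("pics/c3.png",np.hstack([cv2.resize(x,(400,400)) for x in(a,b)]))
E
```

```text
8.6 [560.7 231.7 216. ] 0.5800258561359622 to go [-0.19 -0.11 14.2 ]
pot 0.65 [185.3 322.2] [559.9 226.3  45. ]
paddle 0.94 [196.4  99.5] [497.6  61.  135. ]
index 0.71 [185.1 122.4] [494.4  60.6 104. ]
[242. 120. 407. 237.]
```

View pics/c3.png

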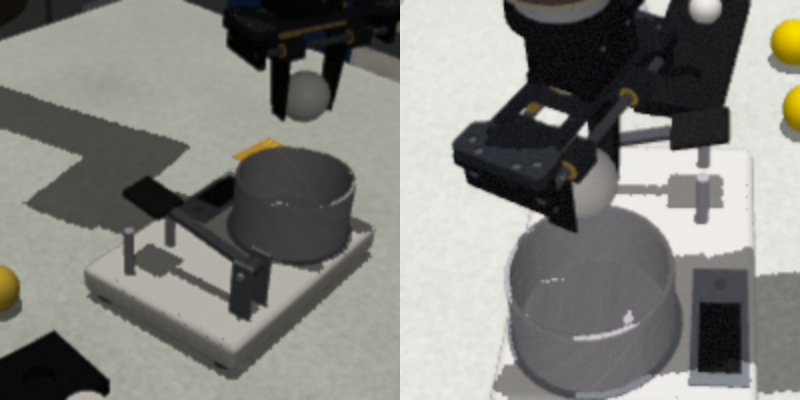

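The ball hangs in the gripper above the open pot. I'll lower it.

Emit:
step_arm(
  targets=[
    {"x": -0.2,"y": -0.2,"z": 3,"roll": 0},
    {"x": 0,"y": 0,"z": 4,"roll": 0},
    {"x": 0,"y": 0,"z": 3,"roll": 0},
    {"x": 0,"y": 0,"z": 2,"roll": 0},
    {"x": 0,"y": 0,"z": 1,"roll": 0},
  ],
)

```text
t: 9.57
tcp_pos: [563.0, 226.3, 85.7]
orientation: [-180.0, -0.1, 162.2]
wrist_force: [-0.6, -0.7, -1.4]
gripper_width: 0.576
gripper_force: 18.0
```

Emit:
step_arm(
  targets=[
    {"x": 0,"y": 0,"z": 0.3,"roll": 0},
    {"x": 0,"y": 0,"z": 0.3,"roll": 0},
    {"x": 0,"y": 0,"z": 0,"roll": 0},
    {"x": 0,"y": 0,"z": 0,"roll": 0},
  ],
)

```text
t: 10.07
tcp_pos: [563.2, 227.2, 81.1]
orientation: [180.0, 0.0, 162.3]
wrist_force: [0.2, 0.6, -1.4]
gripper_width: 0.578
gripper_force: 18.0
```

Next, small steps to contact.

Emit:
step_arm(
  targets=[
    {"x": 0,"y": 0,"z": 0.2,"roll": 0},
    {"x": 0,"y": 0,"z": 0.2,"roll": 0},
    {"x": 0,"y": 0,"z": 0.1,"roll": 0},
    {"x": 0,"y": 0,"z": 0.1,"roll": 0},
    {"x": 0,"y": 0,"z": 0,"roll": 0},
  ],
)

```text
t: 10.7
tcp_pos: [563.0, 227.2, 74.6]
orientation: [180.0, -0.0, 162.3]
wrist_force: [-0.1, -1.2, -0.4]
gripper_width: 0.578
gripper_force: 18.0
```

Emit:
step_arm(
  targets=[
    {"x": 0,"y": 0,"z": 0.1,"roll": 0},
    {"x": 0,"y": 0,"z": 0,"roll": 0},
    {"x": 0,"y": 0,"z": 0,"roll": 0},
  ],
)

```text
t: 11.08
tcp_pos: [563.1, 227.2, 73.6]
orientation: [180.0, 0.0, 162.3]
wrist_force: [0.1, -0.1, -0.9]
gripper_width: 0.578
gripper_force: 18.0
```

Emit:
step_arm(
  targets=[
    {"x": 0,"y": 0,"z": 0.1,"roll": 0},
    {"x": 0,"y": 0,"z": 0,"roll": 0},
    {"x": 0,"y": 0,"z": 0,"roll": 0},
  ],
)

```text
t: 11.45
tcp_pos: [563.2, 227.2, 72.9]
orientation: [180.0, 0.0, 162.2]
wrist_force: [-0.4, -0.3, 3.2]
gripper_width: 0.579
gripper_force: 18.0
```

Emit:
step_arm(
  targets=[
    {"x": 0,"y": 0,"z": 0.05,"roll": 0},
    {"x": 0,"y": 0,"z": 0,"roll": 0},
    {"x": 0,"y": 0,"z": 0,"roll": 0},
  ],
)

```text
t: 11.82
tcp_pos: [563.3, 227.2, 72.8]
orientation: [180.0, 0.1, 162.3]
wrist_force: [-0.4, -0.3, 8.0]
gripper_width: 0.582
gripper_force: 18.0
```

Emit:
step_arm(
  targets=[
    {"x": 0,"y": 0,"z": 0.05,"roll": 0},
    {"x": 0,"y": 0,"z": 0,"roll": 0},
    {"x": 0,"y": 0,"z": 0,"roll": 0},
  ],
)

```text
t: 12.2
tcp_pos: [563.5, 227.2, 72.7]
orientation: [180.0, 0.1, 162.3]
wrist_force: [-2.6, -2.1, 11.8]
gripper_width: 0.579
gripper_force: 18.0
```

The ball touches the floor. I'll ease off 1 mm and open modestly.

Emit:
step_arm(
  targets=[
    {"x": 0,"y": 0,"z": -0.1,"roll": 0},
    {"x": 0,"y": 0,"z": 0,"roll": 0},
  ],
)

```text
t: 12.45
tcp_pos: [563.2, 227.2, 72.8]
orientation: [180.0, 0.0, 162.3]
wrist_force: [0.0, 0.1, 5.5]
gripper_width: 0.582
gripper_force: 18.0
```

Emit:
step_arm(
  targets=[
    {"x": 0,"y": 0,"z": 0,"roll": 0},
    {"x": 0,"y": 0,"z": 0,"roll": 0},
    {"x": 0,"y": 0,"z": 0,"roll": 0},
    {"x": 0,"y": 0,"z": 0,"roll": 0},
  ],
  claw=7.2,
)

```text
t: 12.95
tcp_pos: [563.0, 227.2, 72.5]
orientation: [-180.0, -0.0, 162.2]
wrist_force: [0.2, 0.3, -0.5]
gripper_width: 0.757
gripper_force: 0.0
```

Emit:
step_arm(
  targets=[
    {"x": 0,"y": 0,"z": -1,"roll": 0},
    {"x": 0,"y": 0,"z": -3,"roll": 0},
    {"x": 0,"y": 0,"z": -4,"roll": 0},
    {"x": 0,"y": 0,"z": -4,"roll": 0},
    {"x": 0,"y": 0,"z": -3,"roll": 0},
  ],
)

```text
t: 13.58
tcp_pos: [563.1, 227.2, 225.3]
orientation: [179.9, 0.1, 162.3]
wrist_force: [-0.3, -0.0, -0.3]
gripper_width: 0.758
gripper_force: 0.0
```

Emit:
step_arm(
  targets=[
    {"x": 0.2,"y": -3,"z": 0,"roll": 0},
    {"x": 0.3,"y": -4,"z": 0,"roll": 0},
    {"x": 0.3,"y": -4,"z": 0,"roll": 0},
    {"x": 0.3,"y": -4,"z": 0,"roll": 0},
    {"x": 0.2,"y": -2.9,"z": 0,"roll": 0},
  ],
  claw=0,
  grip_force=10,
)

```text
t: 14.2
tcp_pos: [495.4, 59.4, 223.4]
orientation: [180.0, 0.0, 162.2]
wrist_force: [1.0, 0.1, 0.3]
gripper_width: 0.288
gripper_force: 0.0
```

Emit:
step_arm(
  targets=[
    {"x": 0,"y": 0,"z": 2,"roll": 0},
    {"x": 0,"y": 0,"z": 2,"roll": 0},
    {"x": 0,"y": 0,"z": 1,"roll": 0},
    {"x": 0,"y": 0,"z": 0,"roll": 0},
    {"x": 0,"y": 0,"z": 0,"roll": 0},
  ],
)

```text
t: 14.82
tcp_pos: [496.4, 60.8, 173.3]
orientation: [180.0, 0.1, 162.3]
wrist_force: [0.4, -0.5, -0.3]
gripper_width: 0.006
gripper_force: 0.0
```

```bash
python3 - <<'E'
from h import *
s=state();print(s["t"],s["tcp_pos"].round(1),s["gripper_width"],"to go",tool(np.array([496,61,118])-s["tcp_pos"]))
S=read_camera("scene");D=read_camera("side")
for c in("scene","side"):
  for q in("ball","paddle"):
    for d in pinpoint(c,q)[:4]:print(c,q,round(d["p"],2),np.round(d["at"],1))
print("paddle proj",proj("scene",[496,61,135]),proj("side",[496,61,135]))
a=cv2.cvtColor(S,4)[60:260,260:460];b=cv2.cvtColor(D,4)[150:350,200:400]
cv2.imwrite("pics/c4.png",np.hstack([cv2.resize(x,(400,400)) for x in(a,b)]))
E
```

```text
14.825 [496.4  60.8 173.3] 0.006058066637509739 to go [0.05 0.01 5.53]
scene ball 0.93 [228.4 219.6]
scene ball 0.73 [203.7 257.3]
scene ball 0.72 [160.1 405. ]
scene paddle 0.72 [310.5 263.4]
scene paddle 0.59 [154.6 335.6]
side ball 0.94 [204.4 381.6]
side ball 0.7 [170.2 377.6]
side paddle 0.64 [213.1 327.9]
paddle proj [156.45019104 334.49499024] [212.20971558 329.67230678]
```

View pics/c4.png

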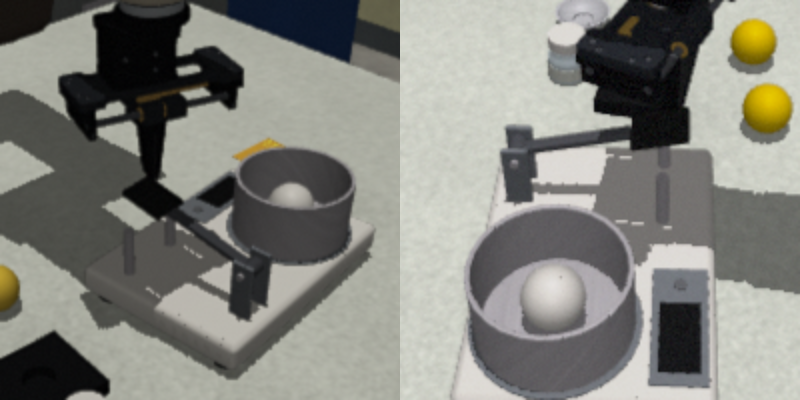

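The ball lies on the pot floor, and the fingertips are right above the paddle. I'll press gently.

Emit:
step_arm(
  targets=[
    {"x": 0,"y": 0,"z": 1,"roll": 0},
    {"x": 0,"y": 0,"z": 0.7,"roll": 0},
    {"x": 0,"y": 0,"z": 0.7,"roll": 0},
    {"x": 0,"y": 0,"z": 0.6,"roll": 0},
    {"x": 0,"y": 0,"z": 0,"roll": 0},
  ],
)

```text
t: 15.75
tcp_pos: [495.9, 60.7, 142.2]
orientation: [-180.0, -0.0, 162.3]
wrist_force: [-0.5, -0.9, 3.5]
gripper_width: 0.004
gripper_force: 1.5
```

Emit:
step_arm(
  targets=[
    {"x": 0,"y": 0,"z": 0.6,"roll": 0},
    {"x": 0,"y": 0,"z": 0.5,"roll": 0},
    {"x": 0,"y": 0,"z": 0.4,"roll": 0},
    {"x": 0,"y": 0,"z": 0.3,"roll": 0},
    {"x": 0,"y": 0,"z": 0,"roll": 0},
  ],
)

```text
t: 16.38
tcp_pos: [495.9, 60.7, 124.4]
orientation: [-180.0, -0.0, 162.2]
wrist_force: [-4.1, -0.9, 5.0]
gripper_width: 0.004
gripper_force: 2.5
```

Emit:
step_arm(
  targets=[
    {"x": 0,"y": 0,"z": 0.3,"roll": 0},
    {"x": 0,"y": 0,"z": 0.2,"roll": 0},
    {"x": 0,"y": 0,"z": 0,"roll": 0},
    {"x": 0,"y": 0,"z": 0,"roll": 0},
  ],
)

```text
t: 16.88
tcp_pos: [495.9, 60.6, 119.7]
orientation: [-180.0, -0.0, 162.3]
wrist_force: [-4.0, -0.3, 6.3]
gripper_width: 0.004
gripper_force: 2.8
```

Emit:
step_arm(
  targets=[
    {"x": 0,"y": 0,"z": 0.15,"roll": 0},
    {"x": 0,"y": 0,"z": 0,"roll": 0},
    {"x": 0,"y": 0,"z": 0,"roll": 0},
  ],
)

```text
t: 17.25
tcp_pos: [495.9, 60.7, 118.2]
orientation: [-180.0, -0.0, 162.2]
wrist_force: [-3.2, -1.2, 5.6]
gripper_width: 0.002
gripper_force: 3.0
```

```bash
python3 - <<'E'
from h import *
s=state();print(s["t"],s["tcp_pos"].round(1),s["wrist_force"].round(1))
S=read_camera("scene");D=read_camera("side")
for c in("scene","side"):
  for q in("paddle","index"):
    for d in pinpoint(c,q)[:2]:print(c,q,round(d["p"],2),np.round(d["at"],1))
print("proj",[proj(c,[496,61,104]).round(1) for c in("scene","side")])
a=cv2.cvtColor(S,4)[110:230,290:410];b=cv2.cvtColor(D,4)[170:290,240:360]
cv2.imwrite("pics/c5.png",np.hstack([cv2.resize(x,(400,400),interpolation=cv2.INTER_CUBIC) for x in(a,b)]))
E
```

```text
17.25 [495.9  60.7 118.2] [-3.2 -1.2  5.6]
scene paddle 0.73 [163.8 334.8]
scene paddle 0.6 [271.7 253.6]
scene index 0.77 [169.5 331.3]
side paddle 0.76 [225.5 331.3]
side index 0.9 [226.9 329. ]
proj [array([167.9, 334.4]), array([224.1, 329.6])]
```

View pics/c5.png

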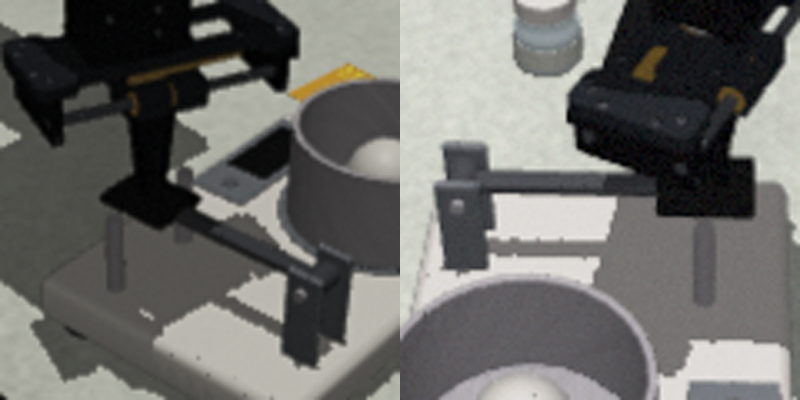

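The lever is level and the paddle is at post height: tip at about 104 mm, force about 6 N. I'll settle and hand in.

Emit:
step_arm(
  targets=[
    {"x": 0,"y": 0,"z": 0,"roll": 0},
    {"x": 0,"y": 0,"z": 0,"roll": 0},
    {"x": 0,"y": 0,"z": 0,"roll": 0},
    {"x": 0,"y": 0,"z": 0,"roll": 0},
  ],
)

```text
t: 18.05
tcp_pos: [495.9, 60.7, 118.2]
orientation: [-180.0, -0.0, 162.2]
wrist_force: [-4.4, 0.4, 7.5]
gripper_width: 0.007
gripper_force: 3.0
```

```bash
python3 -c "
from h import *
s=state();print(s['tcp_pos'].round(1),s['wrist_force'].round(1));print(hand_in())"
```

```text
[495.9  60.7 118.2] [-4.4  0.4  7.5]
the job is handed in; nothing more can be done
None
```

I handed the job in at about 18 s: the large ball was released on the pot floor, and the fingertips were still holding the lever level with the post tops, at about 104 mm and 6–7 N. The hand-in gave no verdict.

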